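# Snap a cap onto a reagent bottle with the cap seater

## Robot

A 7-joint arm with a two-finger parallel gripper is mounted at the origin on a cart in front of the work surface, level with it; the furniture and walls round the work are solid. World frame = base frame: x ahead of the robot, y to its left, z up, the work surface at z = 0. Lengths are in m, angles in rad, forces in N, time in s.
With the tool pointing down it reaches from about 0.35 to 0.9 m from the base axis. Payload 8.1 kg.
Tool frame: the origin (TCP) lies midway between the tips of the shut fingers; the grasp point (between the pads) lies 19 mm behind it (env.grip_point_offset is the distance from the TCP to the grasp point, in m); z points along the fingers, y is the line along which they close (so a half turn about z gives the same grasp; the last joint's range is limited). The gripper opens to 85 mm and grips with 20 to 120 N. Pads are 22 mm wide; open, the fingers measure 114 mm over their backs; the gripper's body (76 mm by 85 mm) begins 54 mm behind the grasp point. The pads swing forward as they close: fully open they stand 13 mm farther back than shut.
Start: joints at [-1.369, 0.434, 0.025, 1.573, -0.012, 1.134, -0.075], TCP at [0.188, 0.596, 0.231] pointing down, gripper open.
Joint ranges: [-2.62, 2.62], [-0.44, 2.09], [-1.27, 1.32], [0.08, 2.57], [-1.32, 4.46], [0.12, 2], [-2.74, 2.74]. Speed limits (rad/s): [2.22, 2.22, 3.01, 3.01, 3.14, 3.14, 3.14].

## Interface

Orientations are given as [roll, pitch, yaw] about the fixed x, y, z axes, in that order (R = Rz(yaw) Ry(pitch) Rx(roll)).
In Python, from rig import state, viewer, env gives the robot as it stands.
- The arm moves only by the tool move_arm, never from a script. Its argument "series" is a list that holds one entry, the list of rows, each a list of 7 numbers: the shift along the tool's x, y, z in mm, then the turn, a rotation vector about the tool's x, y, z in rad, then the opening, from 0 (shut) to 1 (fully open). In form: [[[tx, ty, tz, wx, wy, wz, hand], ...]]. A call has 1 to 10 rows; each row shifts and turns the commanded pose from where the row before left it, along the tool's axes as they then stand; what a row does not reach is not made up. A row lasts 1/10 s, in which the tool goes at most 50 mm and 8.59 degrees, less where a joint would pass 70% of its speed; a pose out of reach is approached as far as the arm can. A call is refused whole if a number of a shift passes 50 or a number of a turn 0.15, either way. A call with a gripper value outside its range is refused whole. The fingers move at their own pace and stop on an object; "grip_force" is the grip in N (left out, the last holds). Time passes only in rows, so rows that do not move let the fingers close. It gives the time, the measured TCP pose, the force, the opening and the grip force at its end, in the units of the state.
- state(): the state, without advancing time (a new reading comes with each control period).
- viewer.read_camera(name): name is "scene" or "top"; returns the picture (384x512x3 uint8, blue, green, red); there is no depth.
- viewer.calibration(name): a dict with "fx", "fy", "cx", "cy" (pixels), "pose" (4x4, takes a point from camera to world coordinates). Camera axes: x right, y up, looking along -z (the intrinsics and any distortion apply to the point x, -y, -z); pixel columns grow to the right and rows downward; lengths in m; the calibration is good to about 2 mm. A picture is of the moment at which its call begins. calibration takes no time and is no camera call.
- env.sign_off(): hands the job in; it is judged then, once.
The state is a dict: "clock": time; "q": joint angles; "joint_velocities": joint speeds; "tau": joint torques, N m; "eef_pos": TCP position; "orientation": TCP orientation; "wrist_force": force on the tool from outside, world axes, zero at the start; "ft_torque": the same for the moment, N m; "gripper_width": opening from 0.0 (shut) to 1.0 (fully open); "grip_force": force on a finger pad.
Only numpy, scipy, OpenCV 4.12 (cv2) and the standard library are available. Lean on these libraries where they do the work, as an engineer would, in place of code of your own. Each camera call takes 0.05 s, during which the arm holds its last target. There are 200 camera calls.

## Task

One of the three brown bottles in the block is still open: set the loose snap cap squarely on its neck, then press it down with the cap seater (the metal tool with the black grip) until it clicks fully home all round. Push the cap home with the seater only, never with the fingers, and keep the push under 25 N so that the glass lip does not chip. Then stand the seater upright on the worktop again and leave the other things where they are.

Things in the scene. Friction and masses are not known exactly. Their poses are not given: they have to be found in the camera images.
- bottle_block: Grey plastic block fixed to the worktop, 84 mm deep (its x), 256 mm long (its y), 40 mm high; a brown bottle stands fixed in each of three bores, 82 mm apart in a row along its y. Origin: centre of its underside. The open bottle may be in any bore. Over the block there is most room for fingers that close across the row (along the block's x).
- open_bottle: The brown glass bottle without a cap, 62 mm across, fixed upright in its bore. Origin: centre of its underside, 6 to 18 mm above the worktop (the pads in the bores differ). The neck is 30 mm across outside, with a 22 mm bore; its flat lip is 104.8 mm above the origin.
- lip (a point): Centre of the open bottle's flat lip. 12.6 mm below it runs a bead round the neck, 36 mm across, with 45 degree flanks above and below, over which the cap's hooks must spring.
- closed_bottle_1: A like bottle already closed with a like cap, fixed; the cap's top is 117.3 mm above its origin. Origin: centre of its underside, 6 to 18 mm above the worktop.
- closed_bottle_2: The other closed bottle, the same.
- snap_cap: Loose white snap cap, 48 g, 28 mm high. Origin: centre of its underside. Grip its rigid ribbed crown, 48 mm across, 15.5 to 27.5 mm up. Below hang six springy hooked tongues round a plug 20.4 mm across (1.2 mm chamfer), which must find the bore: stuck on the lip the cap is some 10 mm too high. Set on the neck, its hooks rest on the bead, its origin 92.6 mm above the bottle's: not yet home.
- crown_top (a point): Centre of the cap's top, level with six small pips on the crown (2 mm chamfer round it). Pressed straight down from its loose rest, 120.6 mm above the bottle's origin, the cap resists with a force that rises to 10 to 16 N after about 1.7 mm, then gives way and jumps down. Home, the crown lies on the lip, this point 117.3 mm above the bottle's origin, and pushing further meets hard glass.
- seater: Cap seating tool, about 250 g, 110 mm high, standing upright on its cup. Origin: centre of its underside, the cup's rim. Aluminium cup 59 mm across (64 mm at the rim) with a recess in its underside, 52 mm across and 5 mm deep, its mouth flared to 56 mm, that fits over the cap's crown; its flat ceiling presses on the crown's top.
- grip (a point): Middle of the seater's round black grip, 70 mm above its origin; the grip is 31 mm across and reaches from 34 to 94 mm above the origin; above it a metal knob 33 mm across.
- timer: Bench timer, white with a grey dial, 66 mm across, 49 mm high; a bystander. Origin: centre of its underside.
- reagent_bottle: White-capped reagent bottle, 60 mm across, 140 mm high; a bystander. Origin: centre of its underside.
- tape_roll: Roll of tape lying flat, 84 mm across, 19 mm high; a bystander. Origin: centre of its underside.
Things that resemble listed ones, but are neither listed nor needed, are in the scene too. Several things have the shape of the snap_cap; the one meant has the colours described above.

How it is judged:
On the way, in this order (a step that is already met when the one before it is completed fails the run):
1. the cap sits loosely on the open bottle's neck, upright and let go, not yet pressed home (x of snap_cap in the frame of open_bottle between -0.003 and 0.003 m and y of snap_cap in the frame of open_bottle between -0.003 and 0.003 m and z of snap_cap in the frame of open_bottle between 0.0905 and 0.0955 m and angle between the z axis of snap_cap and the z axis of open_bottle, either way round below 0.15 rad and contact force between the fingers and snap_cap below 0.2 N), for 0.2 s.
2. the seater has pressed the cap home on the lip, level all round (x of snap_cap in the frame of open_bottle between -0.003 and 0.003 m and y of snap_cap in the frame of open_bottle between -0.003 and 0.003 m and z of snap_cap in the frame of open_bottle between 0.087 and 0.0903 m and angle between the z axis of snap_cap and the z axis of open_bottle, either way round below 0.05 rad and contact force between seater and snap_cap above 2 N), for 0.1 s.
At the end, for the whole second after the job is handed in: The cap is home on the open bottle (origin within 3 mm of the bottle's axis each way and less than 90.3 mm above the bottle's origin, under 0.05 rad out of square) and the seater stands upright on the worktop (origin within 6 mm of it, tilt under 0.08 rad), both at rest and let go (x of snap_cap in the frame of open_bottle between -0.003 and 0.003 m and y of snap_cap in the frame of open_bottle between -0.003 and 0.003 m and z of snap_cap in the frame of open_bottle between 0.087 and 0.0903 m and angle between the z axis of snap_cap and the z axis of open_bottle, either way round below 0.05 rad and height (world z) of seater between -0.004 and 0.006 m and angle between seater's own z axis and vertical below 0.08 rad and linear speed of each of seater, snap_cap below 0.02 m/s); the robot touches nothing.
It fails at once if the seater pushes on the cap, or on the open bottle, with more than 25 N (contact force between seater and snap_cap above 25 N or contact force between seater and open_bottle above 25 N).
It fails at once if the fingers touch the cap when it is pushed past its loose seat on the neck (x of snap_cap in the frame of open_bottle between -0.003 and 0.003 m and y of snap_cap in the frame of open_bottle between -0.003 and 0.003 m and z of snap_cap in the frame of open_bottle between 0.08 and 0.0912 m and contact force between the fingers and snap_cap above 1 N).
It fails at once if a bystander is shoved or knocked over (distance of any of timer, reagent_bottle, tape_roll from where it was at the start of the episode above 0.03 m).
It also fails if it takes over 53 s, if anything falls off the work surface, if the arm or the gripper's body presses on something with over 40 N, if the wrist force passes 120 N, or if a joint passes its speed limit or range.

## Working session

There is one attempt and no reset: what is moved stays moved. The work goes in short steps, Python scripts to look and compute and a tool call to move; the robot and the scene stay as the last step left them, time stands still between calls to the robot, and variables do not carry over. Pictures are saved under pics/ and viewed, at most 11 in all, crops included, and the job is handed in when it is done.

Besides the shell and the picture viewer there is one more tool, called as a command line: name --argument value ..., lists and objects as JSON in quotes. move_arm: Moves the arm, as the interface text tells. Its arguments: {"type":"object","properties":{"series":{"type":"array"},"grip_force":{"type":"number"}},"required":["series"]}

```bash
ls && mkdir -p pics && python3 - <<'E'
from rig import state, viewer, env
import cv2,numpy as np
for n in("scene","top"):
    im=viewer.read_camera(n);cv2.imwrite(f"pics/{n}0.png",im)
    c=viewer.calibration(n);print(n,{k:(np.round(v,4).tolist() if k=="pose" else v) for k,v in c.items()})
print(state(),env.grip_point_offset)
E
```

```text
pics
scene {'fx': 394.93937465004075, 'fy': 394.93937465004075, 'cx': 253.65755193213428, 'cy': 192.43634189708905, 'pose': [[0.7512, 0.4185, -0.5105, 0.0836], [-0.6599, 0.4584, -0.5953, -0.4082], [-0.0152, 0.7841, 0.6205, 0.6654], [0.0, 0.0, 0.0, 1.0]]}
top {'fx': 374.0141228371422, 'fy': 374.0141228371422, 'cx': 255.3251904511816, 'cy': 192.7105634701633, 'pose': [[-0.0071, 0.9901, -0.1401, 0.4101], [-1.0, -0.0066, 0.0037, 0.1366], [0.0028, 0.1401, 0.9901, 0.9421], [0.0, 0.0, 0.0, 1.0]]}
{'clock': 0.1, 'q': array([-1.36858897,  0.43514874,  0.02496957,  1.57400164, -0.01159199,
        1.13400976, -0.07508529]), 'joint_velocities': array([-9.48453368e-04, -2.53672454e-03,  7.51551495e-04, -1.25854495e-03,
        2.46443403e-04,  2.79025773e-03,  9.44249786e-05]), 'tau': array([ 4.10248846e-03, -6.71754885e+01,  1.02865431e+00, -3.16900134e+01,
        1.57993933e-02,  7.22004610e-03, -4.03251499e-05]), 'eef_pos': array([0.18748245, 0.59574082, 0.23060897]), 'orientation': array([-3.14017642e+00,  1.34862657e-04,  2.83673778e+00]), 'wrist_force': array([-0.25429139, -0.26136178,  0.20478042]), 'ft_torque': array([ 0.03200977, -0.01496454, -0.01041695]), 'grip_force': 0.0, 'gripper_width': 0.9969588109440082} 0.0187
```

View pics/scene0.png

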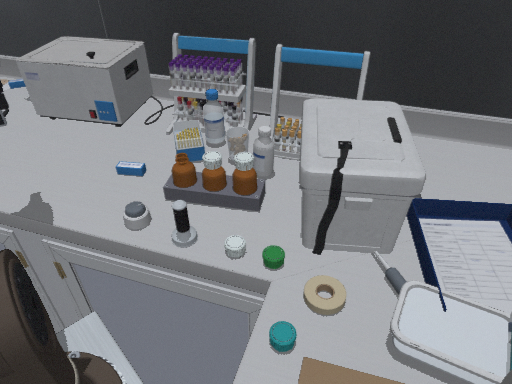

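View pics/top0.png

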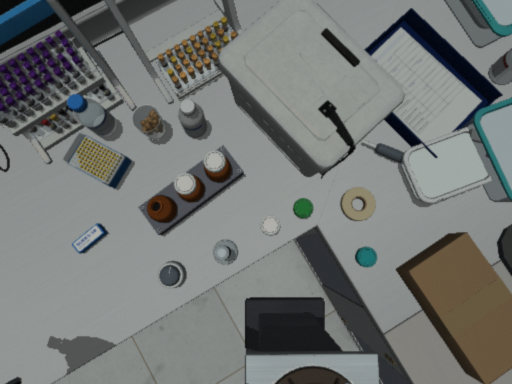

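Scene view: the open bottle is at (182,162), the closed ones at (213,170) and (244,175). The white cap is at (235,245), the seater at (182,225) and the timer at (136,213). In the top view the open bottle is at (161,208), the cap at (270,226), the seater at (225,251) and the timer at (171,274).

Things that could be taken for the cap, as top-view pixels: white (270,226), green (303,208), teal (367,257), and the closed bottles' caps (188,187) and (216,165). I choose the white loose one at (270,226). Next I'll check it in one close crop.

```bash
python3 - <<'E'
import cv2,numpy as np
t=cv2.imread("pics/top0.png");s=cv2.imread("pics/scene0.png")
a=cv2.resize(t[145:295,135:335],(800,600),interpolation=cv2.INTER_CUBIC)
b=cv2.resize(s[145:265,110:270],(800,600),interpolation=cv2.INTER_CUBIC)
cv2.imwrite("pics/c1.png",a);cv2.imwrite("pics/c2.png",b)
E
```

```text
(no output)
```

View pics/c1.png

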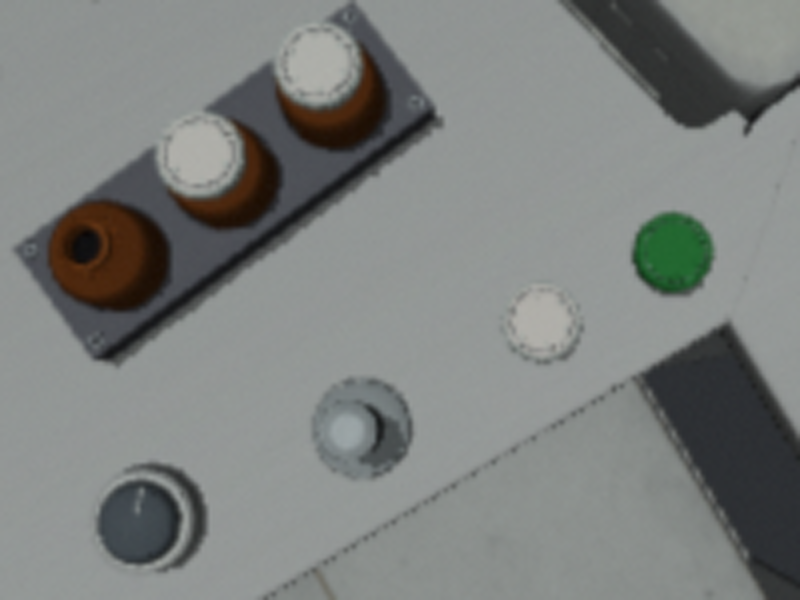

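View pics/c2.png

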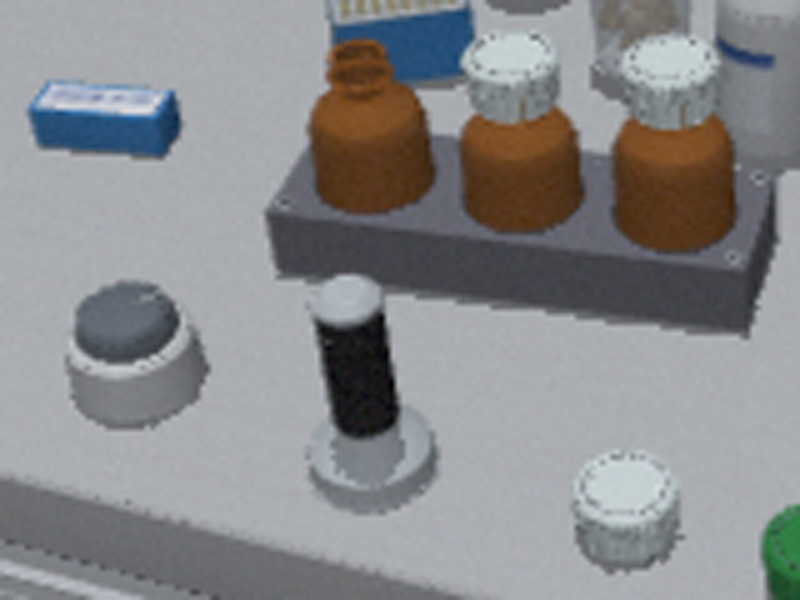

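The crops show the white loose cap upright with its crown up, at c1 (542,322). The seater knob is at c1 (350,431) and the open lip at c1 (86,246) and c2 (358,48).

```bash
cat > h.py <<'E'
import numpy as np
from rig import viewer
def ray(n,u,v):
    c=viewer.calibration(n);P=np.array(c["pose"])
    d=P[:3,:3]@np.array([(u-c["cx"])/c["fx"],-(v-c["cy"])/c["fy"],-1.]);return P[:3,3],d/np.linalg.norm(d)
def plane(n,u,v,z):
    o,d=ray(n,u,v);return o+d*(z-o[2])/d[2]
def tri(a,b):
    (o1,d1),(o2,d2)=ray("top",*a),ray("scene",*b)
    t=np.linalg.lstsq(np.stack([d1,-d2],1),o2-o1,rcond=None)[0]
    p,q=o1+t[0]*d1,o2+t[1]*d2;return (p+q)/2,np.linalg.norm(p-q)
def proj(n,p):
    c=viewer.calibration(n);P=np.array(c["pose"]);x=P[:3,:3].T@(np.array(p)-P[:3,3])
    return np.array([c["cx"]+c["fx"]*x[0]/-x[2],c["cy"]-c["fy"]*x[1]/-x[2]])
E
python3 - <<'E'
import sys;sys.path.insert(0,'.')
from h import *
import cv2
np.set_printoptions(precision=4,suppress=True)
T=lambda u,v:((u+.5)/4-.5+135,(v+.5)/4-.5+145)
S=lambda u,v:((u+.5)/5-.5+110,(v+.5)/5-.5+145)
for n,a,b in[("lip",(86,246),(358,48)),("c1",(201,153),(512,57)),("c2",(318,65),(671,60)),("knob",(350,431),(348,290)),("cap",(542,322),(628,486))]:
    print(n,*tri(T(*a),S(*b)))
print("cap plane",plane("top",*T(542,322),.028),plane("scene",*S(628,486),.028))
print("seater rim",plane("top",*T(362,428),.006),"scene",plane("scene",*S(372,458),.006))
print("knob z.11",plane("top",*T(350,431),.11),plane("scene",*S(348,290),.11))
print("timer",plane("top",*T(150,518),.02))
sc=[plane("top",*T(*p),.04) for p in[(30,248),(97,341),(416,102),(350,16)]]
print("screws",np.array(sc),np.mean(sc,0))
# bright blobs
for n,roi in(("top",((255,210),(286,242))),("top",((172,170),(200,197))),("top",((200,148),(230,176)))):
    im=cv2.imread(f"pics/{n}0.png");(x0,y0),(x1,y1)=roi;r=im[y0:y1,x0:x1].astype(int)
    hsv=cv2.cvtColor(im[y0:y1,x0:x1],cv2.COLOR_BGR2HSV);m=((hsv[...,2]>175)&(hsv[...,1]<50)).astype(np.uint8)
    cs=max(cv2.findContours(m,0,1)[0],key=cv2.contourArea);c,rad=cv2.minEnclosingCircle(cs);print(np.array(c)+[x0,y0],rad,cv2.contourArea(cs))
E
```

```text
lip [0.4971 0.3519 0.1239] 0.0011405234911731294
c1 [0.548  0.2894 0.126 ] 0.0014113022374665765
c2 [0.596  0.2239 0.1343] 0.00012390923374649146
knob [0.3956 0.2075 0.1105] 0.0009200318960515369
cap [0.4595 0.0975 0.0274] 0.0002995220390892401
cap plane [0.4594 0.0976 0.028 ] [0.4593 0.097  0.028 ]
seater rim [0.396  0.2087 0.006 ] scene [0.3939 0.2102 0.006 ]
knob z.11 [0.396  0.2073 0.11  ] [0.3955 0.2083 0.11  ]
timer [0.3434 0.3353 0.02  ]
screws [[0.5056 0.4075 0.04  ]
 [0.4492 0.3653 0.04  ]
 [0.5941 0.1738 0.04  ]
 [0.6486 0.2146 0.04  ]] [0.5493 0.2903 0.04  ]
[269.6667 224.6667] 5.374938488006592 27.5
[184. 186.] 9.999999747378752e-05 0.0
[213. 165.] 9.999999747378752e-05 0.0
```

move_arm --series '[[[0,0,0,0,0,0.125,1],[0,0,0,0,0,0.125,1],[0,0,0,0,0,0.125,1],[0,0,0,0,0,0.125,1],[0,0,0,0,0,0.123,1]]]' --grip_force 30

```text
clock: 0.6
eef_pos: [0.1875, 0.5959, 0.2309]
orientation: [-3.141, 0.001, 2.209]
wrist_force: [0.0, 0.0, -1.3]
gripper_width: 1.002
grip_force: 0.0
```

```bash
cat >> h.py <<'E'
from scipy.spatial.transform import Rotation as Ro
from rig import state
def go(p,yaw=2.214):
    s=state();R=Ro.from_euler("xyz",s["orientation"])
    print("t",round(s["clock"],2),"pos",s["eef_pos"].round(4),"rpy",s["orientation"].round(4),"F",s["wrist_force"].round(2),"w",round(s["gripper_width"],3),"gf",round(s["grip_force"],1))
    print("tool mm",(1e3*R.inv().apply(np.array(p)-s["eef_pos"])).round(2),"rot",(R.inv()*Ro.from_euler("xyz",[np.pi,0,yaw])).as_rotvec().round(4))
E
python3 -c "
from h import *
go([.4594,.0974,.15])
print(plane('top',156.2,206.1,.118),plane('scene',181.2,154.2,.118))"
```

```text
t 0.6 pos [0.1875 0.5959 0.2309] rpy [-3.1409e+00  6.0000e-04  2.2085e+00] F [ 0.02  0.03 -1.27] w 1.002 gf 0.0
tool mm [-562.34  -78.28   81.24] rot [-0.0007  0.0006 -0.0055]
[0.49826635 0.35297109 0.118     ] [0.5011069  0.36046594 0.118     ]
```

move_arm --series '[[[-48,-6.5,0,0,0,-0.005,1],[-48,-6.5,0,0,0,0,1],[-48,-6.5,0,0,0,0,1],[-48,-6.5,0,0,0,0,1],[-48,-6.5,0,0,0,0,1],[-48,-6.5,0,0,0,0,1],[-48,-6.5,0,0,0,0,1],[-48,-6.5,0,0,0,0,1],[-48,-6.5,0,0,0,0,1],[-48,-6.5,0,0,0,0,1]]]'

```text
clock: 1.6
eef_pos: [0.4257, 0.1722, 0.2314]
orientation: [3.141, -0.0, 2.219]
wrist_force: [0.9, 1.0, 0.2]
gripper_width: 1.005
grip_force: 0.0
```

```bash
python3 -c "
from h import *
go([.4594,.0974,-.001])"
```

```text
t 1.6 pos [0.4257 0.1722 0.2314] rpy [ 3.1414e+00 -2.0000e-04  2.2189e+00] F [0.85 1.02 0.17] w 1.005 gf 0.0
tool mm [-80.07 -18.33 232.33] rot [ 0.0002 -0.0002  0.0049]
```

move_arm --series '[[[-40,-9,0,0,0,0.005,1],[-40,-9,30,0,0,0,1],[0,0,45,0,0,0,1],[0,0,45,0,0,0,1],[0,0,20,0,0,0,1],[0,0,0,0,0,0,1],[0,0,0,0,0,0,1]]]'

```text
clock: 2.3
eef_pos: [0.4588, 0.0999, 0.0921]
orientation: [-3.141, 0.0, 2.213]
wrist_force: [-1.1, -0.1, -0.1]
gripper_width: 1.0
grip_force: 0.0
```

```bash
python3 - <<'E'
from h import *
import cv2
go([.4594,.0974,-.001])
t=viewer.read_camera("top");s=viewer.read_camera("scene")
a=cv2.resize(t[170:270,220:320],(400,400),interpolation=2);b=cv2.resize(s[190:290,185:285],(400,400),interpolation=2)
cv2.imwrite("pics/h1.png",np.hstack([a,b]))
print(proj("top",[.4594,.0974,.028]),proj("scene",[.4594,.0974,.028]))
E
```

```text
t 2.3 pos [0.4588 0.0999 0.0921] rpy [-3.141   0.      2.2135] F [-1.06 -0.12 -0.09] w 1.0 gf 0.0
tool mm [-2.33 -0.95 93.12] rot [-0.0006  0.     -0.0005]
[270.20488511 225.11631376] [235.10127613 241.68492311]
```

View pics/h1.png

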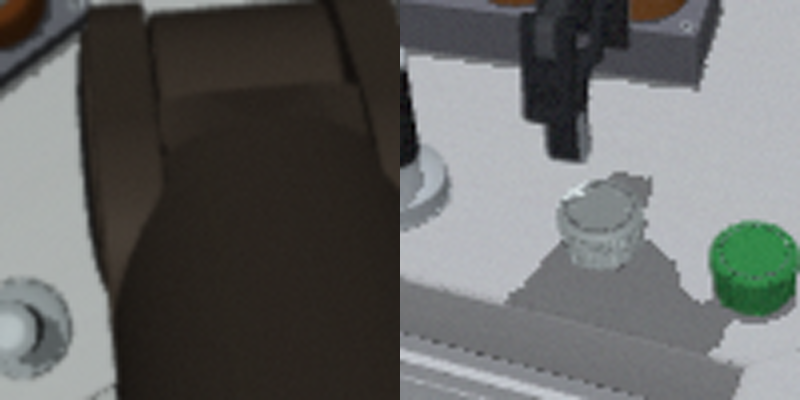

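The picture shows the cap at crop (600,210), under the open fingers at (570,140), with the top view hidden by the arm. I'll descend on the measured point.

move_arm --series '[[[-2.3,-1,35,0,0,0,1],[0,0,30,0,0,0,1],[0,0,18,0,0,0,1],[0,0,8,0,0,0,1],[0,0,0,0,0,0,1],[0,0,0,0,0,0,1],[0,0,0,0,0,0,1]]]'

```text
clock: 3.1
eef_pos: [0.4602, 0.0979, 0.002]
orientation: [3.139, 0.001, 2.214]
wrist_force: [0.0, -0.7, -0.3]
gripper_width: 0.999
grip_force: 0.0
```

```bash
python3 -c "
from h import *
go([.4594,.0974,-.001])"
```

```text
t 3.1 pos [0.4602 0.0979 0.002 ] rpy [3.1394e+00 6.0000e-04 2.2138e+00] F [ 0.04 -0.74 -0.34] w 0.999 gf 0.0
tool mm [ 0.12 -0.96  2.97] rot [ 0.0022  0.0006 -0.0002]
```

move_arm --series '[[[0,-0.9,1.5,0,0,0,0.7],[0,0,0,0,0,0,0.6],[0,0,0,0,0,0,0.3],[0,0,0,0,0,0,0.3],[0,0,0,0,0,0,0.3],[0,0,0,0,0,0,0.3],[0,0,0,0,0,0,0.3]]]' --grip_force 30

```text
clock: 3.8
eef_pos: [0.4588, 0.0971, -0.0003]
orientation: [3.141, -0.0, 2.214]
wrist_force: [0.1, 0.2, 6.4]
gripper_width: 0.545
grip_force: 29.7
```

move_arm --series '[[[0,0,-5,0,0,0,0.3],[0,0,-30,0,0,0,0.3],[0,0,-50,0,0,0,0.3],[0,0,-50,0,0,0,0.3],[0,0,-45,0,0,0,0.3],[0,0,0,0,0,0,0.3],[0,0,0,0,0,0,0.3]]]'

```text
clock: 4.5
eef_pos: [0.459, 0.0973, 0.1804]
orientation: [3.139, 0.0, 2.214]
wrist_force: [-1.0, -0.8, -1.4]
gripper_width: 0.541
grip_force: 31.2
```

```bash
python3 -c "
from h import *
go([.498,.3535,.16])"
```

```text
t 4.5 pos [0.459  0.0973 0.1804] rpy [3.1389e+00 1.0000e-04 2.2140e+00] F [-1.03 -0.8  -1.42] w 0.541 gf 31.2
tool mm [181.55 184.83  20.84] rot [0.0027 0.0001 0.    ]
```

move_arm --series '[[[30.2,30.8,0,0,0,0,0.3],[30.2,30.8,0,0,0,0,0.3],[30.2,30.8,0,0,0,0,0.3],[30.2,30.8,0,0,0,0,0.3],[30.2,30.8,0,0,0,0,0.3],[30.2,30.8,0,0,0,0,0.3],[0,0,20,0,0,0,0.3],[0,0,0,0,0,0,0.3],[0,0,0,0,0,0,0.3],[0,0,0,0,0,0,0.3]]]'

```text
clock: 5.5
eef_pos: [0.4982, 0.3513, 0.1594]
orientation: [-3.141, 0.0, 2.212]
wrist_force: [0.4, 0.2, 0.3]
gripper_width: 0.546
grip_force: 31.2
```

```bash
python3 - <<'E'
from h import *
import cv2
go([.498,.3535,.16])
t=viewer.read_camera("top");s=viewer.read_camera("scene")
a=cv2.resize(t[170:270,110:210],(400,400),interpolation=2);b=cv2.resize(s[90:190,130:230],(400,400),interpolation=2)
cv2.imwrite("pics/h2.png",np.hstack([a,b]));cv2.imwrite("pics/h2s.png",s)
E
```

```text
t 5.5 pos [0.4982 0.3513 0.1594] rpy [-3.1409e+00  5.0000e-04  2.2116e+00] F [0.4  0.24 0.28] w 0.546 gf 31.2
tool mm [ 1.92  1.17 -0.58] rot [-0.0007  0.0005 -0.0024]
```

View pics/h2.png

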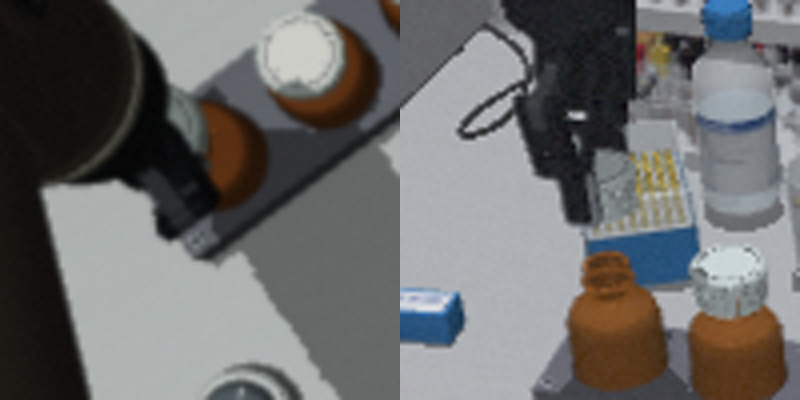

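The top half shows the arm hiding the neck. In the scene half the held cap is at about crop (605,190), with its right edge at 636, above the lip at crop (609,258).

```bash
python3 - <<'E'
from h import *
import cv2
np.set_printoptions(precision=2,suppress=True)
s0=cv2.imread("pics/scene0.png");h=cv2.cvtColor(s0,cv2.COLOR_BGR2HSV)
m=((h[...,0]<20)&(h[...,1]>120)).astype(int)
for r in range(151,166): 
    c=np.where(m[r,165:200])[0]+165
    if len(c):print(r,c.min(),c.max(),(c.min()+c.max())/2)
e=np.array([-.6,.8,0]);
for n,p in(("lipguess",[.4981,.3542,.1205]),("neck-10",[.4981,.3542,.1105]),("tcp cap",[.4982,.3513,.1809])):
    p=np.array(p);cr=np.array(viewer.calibration("scene")["pose"])[:3,0]
    print(n,proj("scene",p),"c-/c+ 15",proj("scene",p-cr*.015)[0],proj("scene",p+cr*.015)[0],"24",proj("scene",p+cr*.024)[0],"along +5mm",proj("scene",p+e*.005))
s=cv2.imread("pics/h2s.png");print(s[130:146:3,184:193].mean(2).astype(int))
E
```

```text
153 180 184 182.0
154 177 186 181.5
155 176 186 181.0
156 176 186 181.0
157 176 187 181.5
158 177 187 182.0
159 176 187 181.5
160 176 187 181.5
161 176 188 182.0
162 177 190 183.5
163 176 191 183.5
164 175 192 183.5
165 174 193 183.5
lipguess [181.43 154.79] c-/c+ 15 175.52834014553912 187.3341892554289 24 190.87594398839585 along +5mm [179.57 154.6 ]
neck-10 [181.93 158.09] c-/c+ 15 176.06773891432067 187.80104593430798 24 191.3210380403042 along +5mm [180.08 157.9 ]
tcp cap [178.94 134.4 ] c-/c+ 15 172.79586529011192 185.0809843580003 24 188.76652007836685 along +5mm [177.   134.21]
[[130 128 104 119 125 136 140 119 152]
 [112 114 128 128 121  95 164 114  99]
 [128 136 118 112 107 118 133 128 109]
 [128 114 116 103 121 127 152 184 157]
 [128 120 117 114 131 144 134 145 159]
 [137 135 170 138 132 154 133 127 156]]
```

```bash
python3 -c "
from h import *
go([.4977,.3540,.125])"
```

```text
t 5.6 pos [0.4984 0.3519 0.16  ] rpy [ 3.1408 -0.      2.212 ] F [-0.73 -0.59 -0.25] w 0.547 gf 31.2
tool mm [ 2.1   0.71 35.01] rot [ 0.0008 -0.     -0.002 ]
```

move_arm --series '[[[2,0.7,10,0,0,-0.002,0.3],[0,0,15,0,0,0,0.3],[0,0,8,0,0,0,0.3],[0,0,0,0,0,0,0.3],[0,0,0,0,0,0,0.3],[0,0,0,0,0,0,0.3]]]'

```text
clock: 6.2
eef_pos: [0.4976, 0.355, 0.1268]
orientation: [3.141, -0.0, 2.216]
wrist_force: [0.0, -0.2, -0.8]
gripper_width: 0.546
grip_force: 31.2
```

```bash
python3 -c "
from h import *
go([.4977,.3540,.108])"
```

```text
t 6.2 pos [0.4976 0.355  0.1268] rpy [ 3.1406 -0.      2.2156] F [ 0.02 -0.17 -0.77] w 0.546 gf 31.2
tool mm [-0.86 -0.54 18.84] rot [ 0.001  -0.      0.0016]
```

move_arm --series '[[[-0.5,-0.3,2,0,0,0,0.3],[0,0,2,0,0,0,0.3],[0,0,2,0,0,0,0.3],[0,0,2,0,0,0,0.3],[0,0,0,0,0,0,0.3],[0,0,0,0,0,0,0.3]]]'

```text
clock: 6.8
eef_pos: [0.4972, 0.3543, 0.1182]
orientation: [-3.141, 0.0, 2.216]
wrist_force: [-0.1, 0.1, 0.2]
gripper_width: 0.546
grip_force: 31.2
```

```bash
python3 -c "
from h import *
go([.4977,.3540,.108])"
```

```text
t 6.8 pos [0.4972 0.3543 0.1182] rpy [-3.1414  0.      2.2158] F [-0.08  0.06  0.16] w 0.546 gf 31.2
tool mm [-0.49  0.23 10.21] rot [-0.0001  0.      0.0018]
```

move_arm --series '[[[0,0,1,0,0,0,0.3],[0,0,1,0,0,0,0.3],[0,0,1,0,0,0,0.3],[0,0,0,0,0,0,0.3]]]'

```text
clock: 7.2
eef_pos: [0.4972, 0.3542, 0.1151]
orientation: [-3.141, -0.0, 2.216]
wrist_force: [0.1, 0.3, -0.9]
gripper_width: 0.549
grip_force: 31.2
```

move_arm --series '[[[0,0,1,0,0,0,0.3],[0,0,1,0,0,0,0.3],[0,0,0,0,0,0,0.3]]]'

```text
clock: 7.5
eef_pos: [0.4972, 0.3542, 0.1131]
orientation: [-3.141, -0.0, 2.216]
wrist_force: [-0.4, 0.3, -0.0]
gripper_width: 0.55
grip_force: 31.2
```

move_arm --series '[[[0,0,1,0,0,0,0.3],[0,0,1,0,0,0,0.3],[0,0,0,0,0,0,0.3]]]'

```text
clock: 7.8
eef_pos: [0.4972, 0.3542, 0.1111]
orientation: [-3.141, -0.0, 2.216]
wrist_force: [-0.0, -0.2, -0.6]
gripper_width: 0.547
grip_force: 31.2
```

move_arm --series '[[[0,0,0.7,0,0,0,0.3],[0,0,0,0,0,0,0.3],[0,0,0,0,0,0,0.3]]]'

```text
clock: 8.1
eef_pos: [0.4973, 0.3543, 0.1106]
orientation: [3.142, -0.0, 2.216]
wrist_force: [0.5, -0.1, -1.1]
gripper_width: 0.545
grip_force: 31.2
```

move_arm --series '[[[0,0,0.7,0,0,0,0.3],[0,0,0,0,0,0,0.3],[0,0,0,0,0,0,0.3]]]'

```text
clock: 8.4
eef_pos: [0.4972, 0.3543, 0.1099]
orientation: [-3.142, -0.0, 2.216]
wrist_force: [0.2, -0.7, -1.6]
gripper_width: 0.544
grip_force: 31.2
```

```bash
python3 - <<'E'
from h import *
import cv2
go([.4977,.3540,.108])
s=viewer.read_camera("scene")
cv2.imwrite("pics/h3.png",cv2.resize(s[110:200,150:270],(800,600),interpolation=2))
E
```

```text
t 8.4 pos [0.4972 0.3543 0.1099] rpy [-3.1416 -0.      2.2157] F [ 0.19 -0.68 -1.63] w 0.544 gf 31.2
tool mm [-0.48  0.21  1.88] rot [-0.     -0.      0.0017]
```

View pics/h3.png

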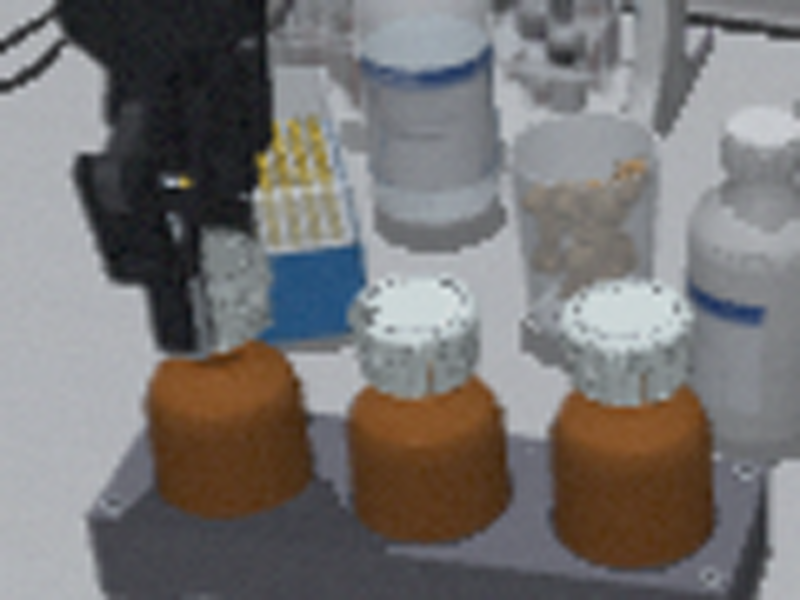

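The scene view shows the cap at crop (230,290) with the neck inside it, just above the shoulder, and no push force. The plug is in the bore, so I'll carry on gently.

move_arm --series '[[[0,0,0.7,0,0,0,0.3],[0,0,0,0,0,0,0.3],[0,0,0,0,0,0,0.3]]]'

```text
clock: 8.75
eef_pos: [0.4973, 0.3542, 0.1092]
orientation: [-3.142, 0.0, 2.216]
wrist_force: [0.1, 0.8, -0.9]
gripper_width: 0.545
grip_force: 31.2
```

move_arm --series '[[[0,0,0.7,0,0,0,0.3],[0,0,0,0,0,0,0.3],[0,0,0,0,0,0,0.3]]]'

```text
clock: 9.05
eef_pos: [0.4972, 0.3543, 0.1085]
orientation: [-3.142, -0.0, 2.216]
wrist_force: [-0.1, -0.2, 0.2]
gripper_width: 0.542
grip_force: 31.2
```

move_arm --series '[[[0,0,0.5,0,0,0,0.3],[0,0,0,0,0,0,0.3],[0,0,0,0,0,0,0.3]]]'

```text
clock: 9.35
eef_pos: [0.4973, 0.3543, 0.108]
orientation: [3.142, -0.0, 2.216]
wrist_force: [0.9, -0.3, -0.4]
gripper_width: 0.548
grip_force: 31.2
```

move_arm --series '[[[0,0,0.6,0,0,0,0.3],[0,0,0,0,0,0,0.3],[0,0,0,0,0,0,0.3]]]'

```text
clock: 9.65
eef_pos: [0.4972, 0.3543, 0.1074]
orientation: [-3.142, -0.0, 2.216]
wrist_force: [0.3, -0.3, -0.5]
gripper_width: 0.548
grip_force: 31.2
```

move_arm --series '[[[0,0,0.6,0,0,0,0.3],[0,0,0,0,0,0,0.3],[0,0,0,0,0,0,0.3]]]'

```text
clock: 9.95
eef_pos: [0.4973, 0.3542, 0.1068]
orientation: [-3.142, -0.0, 2.216]
wrist_force: [0.4, -0.4, -0.7]
gripper_width: 0.545
grip_force: 31.2
```

move_arm --series '[[[0,0,0.5,0,0,0,0.3],[0,0,0,0,0,0,0.3],[0,0,0,0,0,0,0.3]]]'

```text
clock: 10.25
eef_pos: [0.4973, 0.3543, 0.1063]
orientation: [3.142, -0.0, 2.216]
wrist_force: [-0.3, 0.3, -0.7]
gripper_width: 0.545
grip_force: 31.2
```

move_arm --series '[[[0,0,0.6,0,0,0,0.3],[0,0,0,0,0,0,0.3],[0,0,0,0,0,0,0.3]]]'

```text
clock: 10.55
eef_pos: [0.4973, 0.3542, 0.1057]
orientation: [-3.142, -0.0, 2.216]
wrist_force: [0.0, 0.1, -0.7]
gripper_width: 0.545
grip_force: 31.2
```

move_arm --series '[[[0,0,0.6,0,0,0,0.3],[0,0,0,0,0,0,0.3],[0,0,0,0,0,0,0.3]]]'

```text
clock: 10.85
eef_pos: [0.4973, 0.3543, 0.1051]
orientation: [3.142, 0.0, 2.216]
wrist_force: [0.4, 0.3, -0.0]
gripper_width: 0.547
grip_force: 31.2
```

move_arm --series '[[[0,0,0.5,0,0,0,0.3],[0,0,0,0,0,0,0.3],[0,0,0,0,0,0,0.3]]]'

```text
clock: 11.15
eef_pos: [0.4973, 0.3543, 0.1047]
orientation: [3.141, -0.0, 2.216]
wrist_force: [-0.5, 0.7, 1.5]
gripper_width: 0.547
grip_force: 31.3
```

move_arm --series '[[[0,0,0.4,0,0,0,0.3],[0,0,0,0,0,0,0.3],[0,0,0,0,0,0,0.3]]]'

```text
clock: 11.45
eef_pos: [0.4974, 0.3544, 0.1044]
orientation: [3.141, -0.0, 2.216]
wrist_force: [-0.2, 0.6, 3.4]
gripper_width: 0.549
grip_force: 31.4
```

move_arm --series '[[[0,0,-0.5,0,0,0,0.3],[0,0,0,0,0,0,0.3],[0,0,0,0,0,0,0.6],[0,0,0,0,0,0,0.7],[0,0,0,0,0,0,0.85],[0,0,0,0,0,0,0.85],[0,0,0,0,0,0,0.85],[0,0,0,0,0,0,0.85],[0,0,-5,0,0,0,0.85],[0,0,-15,0,0,0,0.85]]]'

```text
clock: 12.45
eef_pos: [0.4965, 0.3537, 0.124]
orientation: [-3.139, 0.0, 2.216]
wrist_force: [0.1, -0.0, 1.0]
gripper_width: 0.851
grip_force: 0.0
```

```bash
python3 -c "
from h import *
go([.3955,.2083,.2])"
```

```text
t 12.45 pos [0.4965 0.3537 0.124 ] rpy [-3.1391e+00  2.0000e-04  2.2157e+00] F [ 0.07 -0.01  0.96] w 0.851 gf 0.0
tool mm [ -55.52 -168.31  -75.6 ] rot [-0.0025  0.0002  0.0017]
```

move_arm --series '[[[0,0,-40,0,0,0,1],[0,0,-45,0,0,0,1],[-14,-42,0,0,0,0.002,1],[-14,-42,0,0,0,0,1],[-14,-42,0,0,0,0,1],[-14,-42,0,0,0,0,1],[0,0,20,0,0,0,1],[0,0,20,0,0,0,1],[0,0,0,0,0,0,1],[0,0,0,0,0,0,1]]]'

```text
clock: 13.45
eef_pos: [0.3966, 0.2086, 0.1702]
orientation: [-3.141, 0.0, 2.214]
wrist_force: [0.1, 0.2, -0.5]
gripper_width: 1.0
grip_force: 0.0
```

```bash
python3 - <<'E'
from h import *
import cv2
go([.3955,.2077,.05])
t=viewer.read_camera("top");s=viewer.read_camera("scene")
a=cv2.resize(t[170:270,135:235],(400,400),interpolation=2);b=cv2.resize(s[120:270,120:270],(400,400),interpolation=2)
cv2.imwrite("pics/h4.png",np.hstack([a,b]));cv2.imwrite("pics/t4.png",t);cv2.imwrite("pics/s4.png",s)
E
```

```text
t 13.45 pos [0.3966 0.2086 0.1702] rpy [-3.1413e+00  2.0000e-04  2.2136e+00] F [ 0.1   0.22 -0.51] w 1.0 gf 0.0
tool mm [-7.0000e-02 -1.4200e+00  1.2019e+02] rot [-0.0003  0.0002 -0.0004]
```

View pics/h4.png

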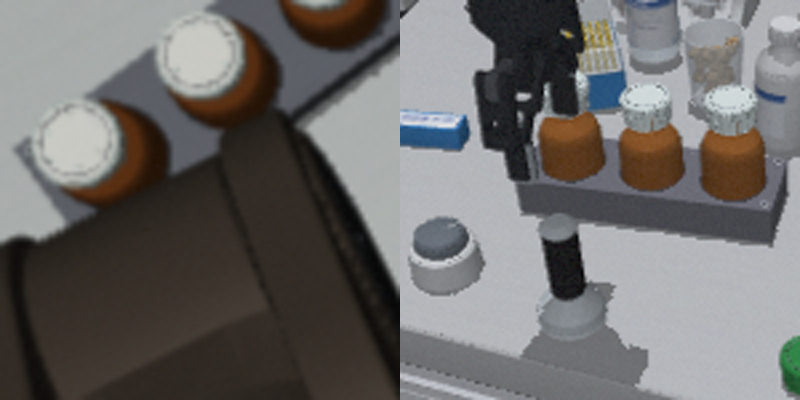

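The cap sits level on the neck at top-crop (79,142), and the seater is unmoved under the gripper at scene-crop (565,275). Now I'll descend on the seater.

move_arm --series '[[[0,-1.2,35,0,0,0,1],[0,0,35,0,0,0,1],[0,0,30,0,0,0,1],[0,0,15,0,0,0,1],[0,0,6,0,0,0,1],[0,0,0,0,0,0,1],[0,0,0,0,0,0,1],[0,0,0,0,0,0,1]]]'

```text
clock: 14.35
eef_pos: [0.3962, 0.2085, 0.0497]
orientation: [3.14, -0.0, 2.214]
wrist_force: [-0.2, -0.5, -0.2]
gripper_width: 0.999
grip_force: 0.0
```

```bash
python3 - <<'E'
from h import *
go([.3955,.2077,.048])
u=lambda c:((c[0]+.5)/4-.5+135,(c[1]+.5)/4-.5+170)
print("cap",plane("top",*u((79,142)),.1325),"c1",plane("top",*u((201,55)),.126))
E
```

```text
t 14.35 pos [0.3962 0.2085 0.0497] rpy [ 3.1396e+00 -1.0000e-04  2.2138e+00] F [-0.15 -0.46 -0.22] w 0.999 gf 0.0
tool mm [-0.2  -1.06  1.68] rot [ 0.002  -0.0001 -0.0002]
cap [0.49887308 0.35319224 0.1325    ] c1 [0.54746622 0.28905496 0.126     ]
```

move_arm --series '[[[0,-0.4,1,0,0,0,0.6],[0,0,0,0,0,0,0.5],[0,0,0,0,0,0,0.42],[0,0,0,0,0,0,0.1],[0,0,0,0,0,0,0.1],[0,0,0,0,0,0,0.1],[0,0,0,0,0,0,0.1],[0,0,0,0,0,0,0.1]]]' --grip_force 60

```text
clock: 15.15
eef_pos: [0.3952, 0.2078, 0.048]
orientation: [3.141, -0.0, 2.214]
wrist_force: [-2.0, -0.7, 6.5]
gripper_width: 0.348
grip_force: 58.7
```

move_arm --series '[[[0,0,-5,0,0,0,0.1],[0,0,-30,0,0,0,0.1],[0,0,-45,0,0,0,0.1],[0,0,-45,0,0,0,0.1],[0,0,-40,0,0,0,0.1],[0,0,0,0,0,0,0.1],[0,0,0,0,0,0,0.1]]]'

```text
clock: 15.85
eef_pos: [0.3952, 0.2079, 0.2132]
orientation: [3.14, -0.001, 2.214]
wrist_force: [-0.2, 0.6, -3.5]
gripper_width: 0.346
grip_force: 60.1
```

```bash
python3 - <<'E'
from h import *
go([.4972,.3543,.2])
E
```

```text
t 15.85 pos [0.3952 0.2079 0.2132] rpy [ 3.1399e+00 -6.0000e-04  2.2141e+00] F [-0.22  0.57 -3.53] w 0.346 gf 60.1
tool mm [ 55.9  169.39  13.52] rot [ 0.0017 -0.0006  0.0001]
```

move_arm --series '[[[10,30,0,0,0,0,0.1],[13,40,0,0,0,0,0.1],[13,40,0,0,0,0,0.1],[13,40,0,0,0,0,0.1],[7,19,0,0,0,0,0.1],[0,0,10,0,0,0,0.1],[0,0,0,0,0,0,0.1],[0,0,0,0,0,0,0.1],[0,0,0,0,0,0,0.1]]]'

```text
clock: 16.75
eef_pos: [0.4965, 0.3527, 0.2026]
orientation: [-3.141, -0.0, 2.213]
wrist_force: [0.0, -0.4, -1.6]
gripper_width: 0.349
grip_force: 60.1
```

```bash
python3 - <<'E'
from h import *
import cv2
go([.4972,.3543,.18])
t=viewer.read_camera("top");s=viewer.read_camera("scene")
a=cv2.resize(t[165:265,110:210],(400,400),interpolation=2);b=cv2.resize(s[85:185,130:230],(400,400),interpolation=2)
cv2.imwrite("pics/h5.png",np.hstack([a,b]))
E
```

```text
t 16.75 pos [0.4965 0.3527 0.2026] rpy [-3.1408e+00 -1.0000e-04  2.2126e+00] F [ 0.04 -0.35 -1.59] w 0.349 gf 60.1
tool mm [ 0.83  1.53 22.59] rot [-0.0008 -0.0001 -0.0014]
```

View pics/h5.png

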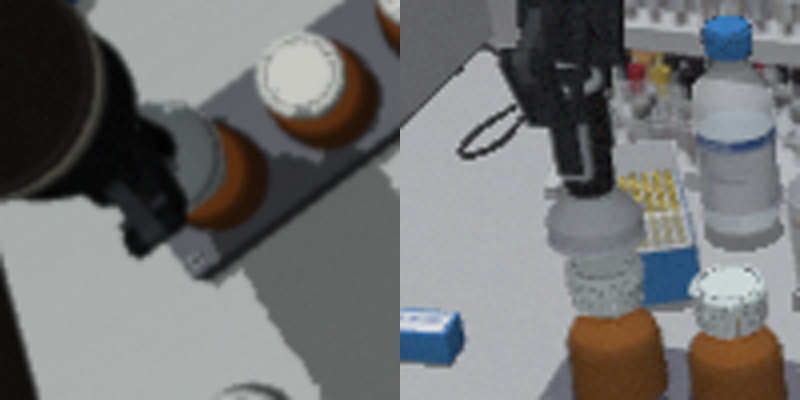

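The scene half shows the seater's cup level at crop (594,225), above the seated cap at (605,285). It is about 2 mm off along the row, which I'll correct while going down.

move_arm --series '[[[1.5,1.2,5,0,0,0,0.1],[0,0,7,0,0,0,0.1],[0,0,5,0,0,0,0.1],[0,0,2,0,0,0,0.1],[0,0,0,0,0,0,0.1],[0,0,0,0,0,0,0.1],[0,0,0,0,0,0,0.1]]]'

```text
clock: 17.55
eef_pos: [0.4971, 0.3558, 0.1839]
orientation: [3.141, -0.0, 2.214]
wrist_force: [0.8, 0.3, -2.2]
gripper_width: 0.348
grip_force: 60.1
```

```bash
python3 - <<'E'
from h import *
go([.4969,.3547,.1755])
E
```

```text
t 17.55 pos [0.4971 0.3558 0.1839] rpy [ 3.1411 -0.      2.2137] F [ 0.81  0.31 -2.18] w 0.348 gf 60.1
tool mm [-0.79 -0.84  8.41] rot [ 0.0004 -0.     -0.0003]
```

move_arm --series '[[[-0.5,-0.7,1,0,0,0,0.1],[0,0,1,0,0,0,0.1],[0,0,1,0,0,0,0.1],[0,0,1,0,0,0,0.1],[0,0,0,0,0,0,0.1],[0,0,0,0,0,0,0.1]]]'

```text
clock: 18.15
eef_pos: [0.4967, 0.355, 0.1797]
orientation: [3.142, -0.0, 2.214]
wrist_force: [-0.0, 0.4, -2.2]
gripper_width: 0.347
grip_force: 60.1
```

move_arm --series '[[[0,0,1,0,0,0,0.1],[0,0,1,0,0,0,0.1],[0,0,0,0,0,0,0.1],[0,0,0,0,0,0,0.1]]]'

```text
clock: 18.55
eef_pos: [0.4967, 0.3549, 0.1777]
orientation: [-3.142, 0.0, 2.214]
wrist_force: [-0.4, 0.0, -2.0]
gripper_width: 0.345
grip_force: 60.1
```

move_arm --series '[[[0,0,0.7,0,0,0,0.1],[0,0,0,0,0,0,0.1],[0,0,0,0,0,0,0.1]]]'

```text
clock: 18.85
eef_pos: [0.4967, 0.3549, 0.177]
orientation: [-3.142, -0.0, 2.214]
wrist_force: [0.3, -0.2, -2.1]
gripper_width: 0.345
grip_force: 60.1
```

move_arm --series '[[[0,0,0.6,0,0,0,0.1],[0,0,0,0,0,0,0.1],[0,0,0,0,0,0,0.1]]]'

```text
clock: 19.15
eef_pos: [0.4966, 0.3549, 0.1764]
orientation: [-3.142, -0.0, 2.214]
wrist_force: [0.5, -0.5, -2.2]
gripper_width: 0.344
grip_force: 60.1
```

move_arm --series '[[[0,0,0.6,0,0,0,0.1],[0,0,0,0,0,0,0.1],[0,0,0,0,0,0,0.1]]]'

```text
clock: 19.45
eef_pos: [0.4967, 0.355, 0.1758]
orientation: [3.141, -0.0, 2.214]
wrist_force: [0.0, -0.8, -1.6]
gripper_width: 0.345
grip_force: 60.1
```

move_arm --series '[[[0,0,0.5,0,0,0,0.1],[0,0,0,0,0,0,0.1],[0,0,0,0,0,0,0.1]]]'

```text
clock: 19.75
eef_pos: [0.4968, 0.3551, 0.1755]
orientation: [3.141, -0.0, 2.214]
wrist_force: [-0.7, -0.8, 0.7]
gripper_width: 0.345
grip_force: 60.2
```

move_arm --series '[[[0,0,0.5,0,0,0,0.1],[0,0,0,0,0,0,0.1],[0,0,0,0,0,0,0.1]]]'

```text
clock: 20.05
eef_pos: [0.4969, 0.3551, 0.1751]
orientation: [3.141, -0.0, 2.214]
wrist_force: [0.1, 0.7, 3.8]
gripper_width: 0.344
grip_force: 60.6
```

move_arm --series '[[[0,0,0.4,0,0,0,0.1],[0,0,0,0,0,0,0.1],[0,0,0,0,0,0,0.1]]]'

```text
clock: 20.35
eef_pos: [0.497, 0.3552, 0.1748]
orientation: [3.141, -0.0, 2.214]
wrist_force: [0.3, 0.3, 6.3]
gripper_width: 0.344
grip_force: 60.9
```

move_arm --series '[[[0,0,0.4,0,0,0,0.1],[0,0,0,0,0,0,0.1],[0,0,0,0,0,0,0.1]]]'

```text
clock: 20.65
eef_pos: [0.497, 0.3553, 0.1747]
orientation: [3.14, -0.0, 2.214]
wrist_force: [-0.9, -0.7, 7.4]
gripper_width: 0.347
grip_force: 61.0
```

move_arm --series '[[[0,0,0.3,0,0,0,0.1],[0,0,0,0,0,0,0.1],[0,0,0,0,0,0,0.1]]]'

```text
clock: 20.95
eef_pos: [0.497, 0.3553, 0.1744]
orientation: [3.14, -0.0, 2.214]
wrist_force: [-1.0, -0.1, 7.6]
gripper_width: 0.346
grip_force: 61.1
```

move_arm --series '[[[0,0,0.3,0,0,0,0.1],[0,0,0,0,0,0,0.1],[0,0,0,0,0,0,0.1]]]'

```text
clock: 21.25
eef_pos: [0.4971, 0.3553, 0.1742]
orientation: [3.14, -0.0, 2.214]
wrist_force: [-0.9, -0.5, 8.4]
gripper_width: 0.346
grip_force: 61.1
```

move_arm --series '[[[0,0,0.3,0,0,0,0.1],[0,0,0,0,0,0,0.1],[0,0,0,0,0,0,0.1]]]'

```text
clock: 21.55
eef_pos: [0.4971, 0.3553, 0.1741]
orientation: [3.14, -0.0, 2.214]
wrist_force: [-0.9, 0.0, 10.9]
gripper_width: 0.346
grip_force: 61.4
```

move_arm --series '[[[0,0,0.25,0,0,0,0.1],[0,0,0,0,0,0,0.1],[0,0,0,0,0,0,0.1]]]'

```text
clock: 21.85
eef_pos: [0.4971, 0.3552, 0.1735]
orientation: [3.14, -0.0, 2.214]
wrist_force: [-0.9, -0.1, 4.6]
gripper_width: 0.353
grip_force: 60.8
```

move_arm --series '[[[0,0,0.25,0,0,0,0.1],[0,0,0,0,0,0,0.1],[0,0,0,0,0,0,0.1]]]'

```text
clock: 22.15
eef_pos: [0.4967, 0.355, 0.1725]
orientation: [3.142, -0.0, 2.214]
wrist_force: [0.4, 0.9, 2.1]
gripper_width: 0.347
grip_force: 60.4
```

move_arm --series '[[[0,0,0.3,0,0,0,0.1],[0,0,0,0,0,0,0.1],[0,0,0,0,0,0,0.1]]]'

```text
clock: 22.45
eef_pos: [0.4967, 0.355, 0.1724]
orientation: [3.141, -0.0, 2.214]
wrist_force: [0.3, 0.2, 3.3]
gripper_width: 0.346
grip_force: 60.6
```

move_arm --series '[[[0,0,0.3,0,0,0,0.1],[0,0,0,0,0,0,0.1],[0,0,0,0,0,0,0.1]]]'

```text
clock: 22.75
eef_pos: [0.4968, 0.355, 0.1723]
orientation: [3.141, -0.0, 2.214]
wrist_force: [-1.6, 0.5, 6.1]
gripper_width: 0.348
grip_force: 60.8
```

move_arm --series '[[[0,0,0.3,0,0,0,0.1],[0,0,0,0,0,0,0.1],[0,0,0,0,0,0,0.1]]]'

```text
clock: 23.05
eef_pos: [0.4968, 0.355, 0.1723]
orientation: [3.141, -0.0, 2.214]
wrist_force: [-2.0, -1.1, 9.6]
gripper_width: 0.345
grip_force: 61.0
```

move_arm --series '[[[0,0,0.3,0,0,0,0.1],[0,0,0,0,0,0,0.1],[0,0,0,0,0,0,0.1]]]'

```text
clock: 23.35
eef_pos: [0.4969, 0.3551, 0.1723]
orientation: [3.141, -0.0, 2.214]
wrist_force: [-2.7, -0.5, 10.6]
gripper_width: 0.343
grip_force: 61.2
```

Hard stop at 3.4 mm of travel with a 13 N push, so the cap is home. Next I'll lift off and return the seater.

move_arm --series '[[[0,0,-2,0,0,0,0.1],[0,0,-8,0,0,0,0.1],[0,0,-30,0,0,0,0.1],[-10,-30,0,0,0,0,0.1],[-13,-40,0,0,0,0,0.1],[-13,-40,0,0,0,0,0.1],[-13,-40,0,0,0,0,0.1],[-7,-19,0,0,0,0,0.1],[0,0,0,0,0,0,0.1],[0,0,0,0,0,0,0.1]]]'

```text
clock: 24.35
eef_pos: [0.3951, 0.209, 0.2118]
orientation: [3.141, -0.0, 2.213]
wrist_force: [0.7, 1.7, -2.2]
gripper_width: 0.347
grip_force: 60.3
```

```bash
python3 - <<'E'
from h import *
import cv2
go([.3953,.2079,.048])
t=viewer.read_camera("top");s=viewer.read_camera("scene")
a=cv2.resize(t[170:270,135:235],(400,400),interpolation=2);b=cv2.resize(s[120:270,120:270],(400,400),interpolation=2)
cv2.imwrite("pics/h6.png",np.hstack([a,b]))
E
```

```text
t 24.35 pos [0.3951 0.209  0.2118] rpy [ 3.1408e+00 -5.0000e-04  2.2135e+00] F [ 0.68  1.72 -2.15] w 0.347 gf 60.3
tool mm [ -1.08  -0.6  163.77] rot [ 0.0008 -0.0005 -0.0005]
```

View pics/h6.png

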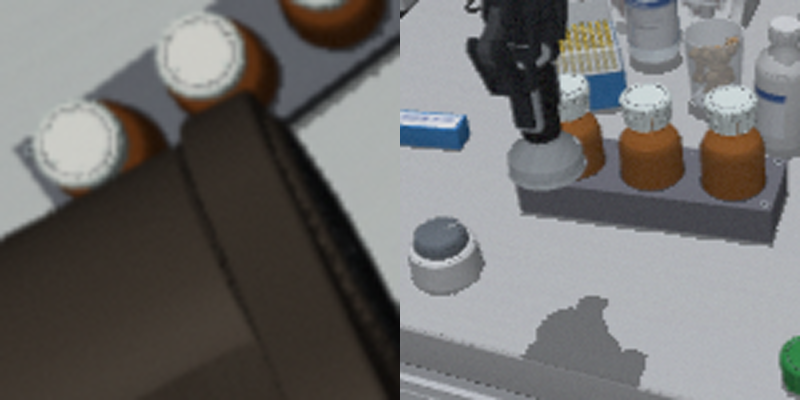

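The cap stayed on the bottle at top-crop (79,142), and the seater is held upright over its clear spot. Lowering it.

move_arm --series '[[[-0.8,-0.4,45,0,0,0,0.1],[0,0,45,0,0,0,0.1],[0,0,40,0,0,0,0.1],[0,0,20,0,0,0,0.1],[0,0,8,0,0,0,0.1],[0,0,0,0,0,0,0.1],[0,0,0,0,0,0,0.1],[0,0,0,0,0,0,0.1]]]'

```text
clock: 25.25
eef_pos: [0.3961, 0.2086, 0.0545]
orientation: [3.139, -0.0, 2.214]
wrist_force: [0.0, -0.0, -2.0]
gripper_width: 0.347
grip_force: 60.1
```

move_arm --series '[[[0,0,1.5,0,0,0,0.1],[0,0,1.5,0,0,0,0.1],[0,0,0,0,0,0,0.1],[0,0,0,0,0,0,0.1]]]'

```text
clock: 25.65
eef_pos: [0.3951, 0.208, 0.0505]
orientation: [3.141, -0.0, 2.214]
wrist_force: [-1.0, -0.9, -2.5]
gripper_width: 0.347
grip_force: 60.1
```

move_arm --series '[[[0,0,1,0,0,0,0.1],[0,0,0.7,0,0,0,0.1],[0,0,0,0,0,0,0.1],[0,0,0,0,0,0,0.1]]]'

```text
clock: 26.05
eef_pos: [0.3951, 0.2079, 0.0486]
orientation: [-3.141, -0.0, 2.214]
wrist_force: [0.1, -0.1, -1.0]
gripper_width: 0.345
grip_force: 60.1
```

move_arm --series '[[[0,0,0.6,0,0,0,0.1],[0,0,0,0,0,0,0.1],[0,0,0,0,0,0,0.1]]]'

```text
clock: 26.35
eef_pos: [0.3951, 0.2079, 0.0481]
orientation: [3.142, -0.0, 2.214]
wrist_force: [0.2, -0.0, -1.1]
gripper_width: 0.347
grip_force: 60.5
```

move_arm --series '[[[0,0,0.5,0,0,0,0.1],[0,0,0,0,0,0,0.1],[0,0,0,0,0,0,0.1]]]'

```text
clock: 26.65
eef_pos: [0.3952, 0.2079, 0.048]
orientation: [3.141, -0.0, 2.214]
wrist_force: [-1.4, -1.1, 8.0]
gripper_width: 0.348
grip_force: 61.3
```

Touched down. Release and rise.

move_arm --series '[[[0,0,-0.3,0,0,0,0.35],[0,0,0,0,0,0,0.45],[0,0,0,0,0,0,0.6],[0,0,0,0,0,0,0.8],[0,0,0,0,0,0,1],[0,0,0,0,0,0,1],[0,0,0,0,0,0,1],[0,0,-20,0,0,0,1],[0,0,-40,0,0,0,1],[0,0,-45,0,0,0,1]]]'

```text
clock: 27.65
eef_pos: [0.3943, 0.2071, 0.1533]
orientation: [-3.139, 0.001, 2.213]
wrist_force: [0.2, 1.4, 0.1]
gripper_width: 0.997
grip_force: 0.0
```

move_arm --series '[[[0,0,-30,0,0,0,1],[-40,0,0,0,0,0,1],[-40,0,0,0,0,0,1],[-40,0,0,0,0,0,1],[-40,0,0,0,0,0,1],[0,0,0,0,0,0,1],[0,0,0,0,0,0,1],[0,0,0,0,0,0,1]]]'

```text
clock: 28.45
eef_pos: [0.4903, 0.0808, 0.1826]
orientation: [-3.141, -0.001, 2.215]
wrist_force: [0.0, -0.2, 0.2]
gripper_width: 0.994
grip_force: 0.0
```

```bash
python3 - <<'E'
from h import *
import cv2
go([.3953,.2079,.2])
t=viewer.read_camera("top");s=viewer.read_camera("scene")
a=cv2.resize(t[150:300,120:270],(400,400),interpolation=2);b=cv2.resize(s[130:280,110:260],(400,400),interpolation=2)
cv2.imwrite("pics/h7.png",np.hstack([a,b]))
E
```

```text
t 28.45 pos [0.4903 0.0808 0.1826] rpy [-3.1411e+00 -8.0000e-04  2.2148e+00] F [ 0.   -0.21  0.17] w 0.994 gf 0.0
tool mm [158.72   0.3  -17.25] rot [-0.0005 -0.0008  0.0008]
```

View pics/h7.png

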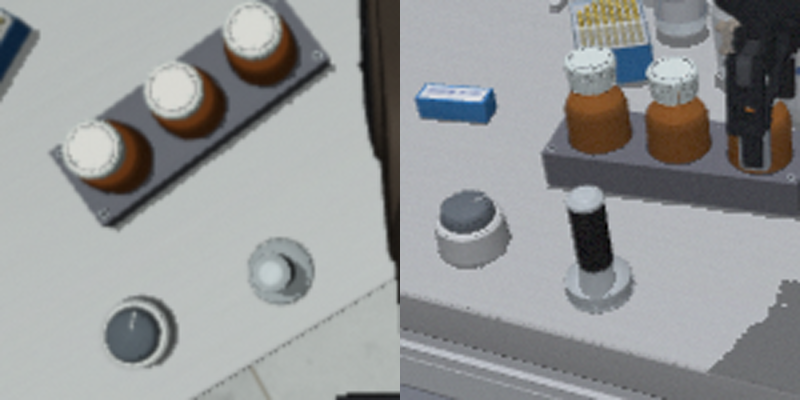

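The picture shows the cap level on the bottle at (93,150) and (590,70). The seater stands upright at (280,270), and the timer hasn't moved.

```bash
python3 -c "
from rig import env
print(env.sign_off())"
```

```text
the job is handed in; nothing more can be done
None
```

The job is handed in (the judge returned no verdict): the cap is pressed home on the open bottle with the seater at about 13 N as estimated from the wrist force, and the seater stands upright on the worktop again.

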